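# Refit the diffuser frame in the microscope's light base

### The job

Refit the loose diffuser frame in the stage on top of the microscope's light base: pick it up by its finger grip, tilt it, slip its plain edge in under the retaining lip and slide it home lightly by feel, no harder than it takes to feel the stop, because the stage is clamped somewhere within 15 mm fore or aft of the middle of the base. Then, keeping that edge home, swing the grip end down and press until the sprung catch has snapped shut over it and the frame lies flat in its recess. Let go, do not force the glass against the stage at any time (a firm fingertip push is plenty for the catch), and leave the other things on the bench where they are.

Things in the scene. Friction and masses are not known exactly. Their poses are not given: they have to be found in the camera images.
- base: Black light base of a stereo microscope, 290 (x) x 210 (y) x 62 mm, fixed, carrying a dark steel stage with a recess on top. Origin: centre of its underside, z up; the lip and the dimmer knob are on its -x side, the catch on its +x side. The stage stands shifted by s, -15 to +15 mm along the base's x, newly set each time; no pose here includes s: feel or look for it. The stage does not yield when pushed
- recess_mid (a point): Middle of the recess floor as if s = 0 (true one s further along the base's x); axes as base. 72 mm above the bench. From here, in mm: hard flat floor z = 0 (round white lamp window flush in it); rigid stop wall under the lip at x = s-66, opposite wall x = s+66, side walls y = +-58; rim top z = 5, flush with the seated frame. Seated, the frame's underside is at z = 0
- lip_mid (a point): Middle of the retaining lip's lower edge as if s = 0: 60 mm from recess_mid towards -x, 7.5 mm above the floor. The lip is a bright steel strip 100 mm long (y), 3 mm thick, overhanging the stop wall by 6 mm. A frame tilted 0.2 to 0.3 rad goes under it up to the stop with about 1 mm height to spare, and must stay within 2 mm of the stop for its grip end to come down past the opposite wall
- catch (a joint): Sprung latch in the stage: two steel noses at y = +-44 mm that move as one. 0 = shut (tips at x = s+60.5 mm, undersides 6.2 mm above the floor), grows to 0.009 m as they are pushed out to +x. A frame edge pressed on their slopes (9 to 18 mm above the floor) pushes them out 4 to 6 mm; they spring back over its top. Spring 1.8 N + 0.45 N/mm; takes 3 to 10 N down at the grip
- frame_center (a point): Loose diffuser frame: grey metal with a white opal glass pane, 130 (x) x 110 (y) x 5 mm, about 0.2 kg, lying on the bench, an upright finger grip on top near one end. This point: centre of the flat part, 2.5 mm above its underside. z up, +x towards the grip end, -x towards the plain edge that goes under the lip. Fitted, its x points as the base's x
- frame_grip (a point): Centre of the upright finger grip bar on the frame: 10 mm thick (frame's x), 44 mm wide (y), 26 mm high, from 5 to 31 mm above the frame's underside (this point: 18 mm), 50 mm from the frame's centre towards +x, so 15 mm in from that end. Axes as the frame's
- hook_edge (a point): Middle of the plain edge (the one to hook) at the frame's underside, 65 mm from its centre towards -x. Axes as the frame's
- free_edge (a point): Middle of the opposite edge, at the grip end, at the frame's underside, 65 mm from its centre towards +x. Axes as the frame's
- loupe_center (a point): Bystander: folded hand loupe, about 56 x 26 x 15 mm, loose on the bench; its centre
- tweezers_center (a point): Bystander: steel stone tweezers, 160 mm long, 8 mm high, loose on the bench; their middle
- gembox_center (a point): Bystander: black stone box with clear lid, 44 x 44 x 22 mm, loose on the bench; its centre
- jar_center (a point): Bystander: small glass jar with black cap, 48 mm across, 55 mm high, loose on the bench; its centre
There are look-alikes about, which are no part of the job. Several things look just like the part that bears frame_center: the one meant starts farthest from the robot's base.

How it is judged:
On the way:
1. the plain edge is down in the recess at the lip end while the frame is still tilted (z of hook_edge in the frame of base between 0.07 and 0.0765 m and x of hook_edge in the frame of base between -0.0825 and -0.046 m and angle between frame_center's own z axis and vertical between 0.08 and 0.6 rad), for 0.1 s.
At the end, for the whole second after the job is handed in: The frame lies flat in the stage recess (both ends' undersides within 1.5 mm of the recess floor, tilt under 0.02 rad, square to the base within 0.07 rad), its plain edge under the lip, the catch shut over the grip end (joint under 1.5 mm), released and at rest (z of hook_edge in the frame of base between 0.0705 and 0.0735 m and z of free_edge in the frame of base between 0.0705 and 0.0735 m and x of hook_edge in the frame of base between -0.083 and -0.047 m and y of frame_center in the frame of base between -0.005 and 0.005 m and angle between frame_center's own z axis and vertical below 0.02 rad and angle between the x axis of frame_center and the x axis of base, either way round below 0.07 rad and value of joint catch below 0.0015 m and linear speed of frame below 0.01 m/s); the robot touches nothing.
It fails at once if the frame is rammed in: while still tilted (over 0.14 rad, clear of the catch) it presses on the stage or lip with more than 12 N (angle between frame_center's own z axis and vertical above 0.14 rad and contact force between frame and base above 12 N).
It fails at once if the frame is forced: it presses on the light base, stage, lip and catch with more than 40 N (contact force between frame and base above 40 N).
It fails at once if the loupe, the tweezers, the stone box or the jar is moved more than 15 mm (distance of any of loupe_center, tweezers_center, gembox_center, jar_center from where it was at the start of the episode above 0.015 m).
It also fails if it takes over 51 s, if anything falls off the work surface, if the arm or the gripper's body presses on something with over 40 N, if the wrist force passes 120 N, or if a joint passes its speed limit or range.

### The arm

A 6-joint arm with a two-finger parallel gripper is mounted at the origin on the work surface. World frame = base frame: x ahead of the robot, y to its left, z up, the work surface at z = 0. Lengths are in m, angles in rad, forces in N, time in s.
With the tool pointing down it reaches from about 0.4 to 0.825 m from the base axis. Payload 7 kg.
Tool frame: the origin (TCP) lies midway between the tips of the shut fingers; the grasp point (between the pads) lies arm.hold_point_z behind it (arm.hold_point_z is the distance from the TCP to the grasp point, in m); z points along the fingers, y is the line along which they close (so a half turn about z gives the same grasp; the last joint's range is limited). The gripper opens to 88 mm and grips with 3 to 60 N. Pads are 19 mm wide; open, the fingers measure 130 mm over their backs; the gripper's body (78 mm by 193 mm) begins 47 mm behind the grasp point.
Start: joints at [1.414, 0.359, 0.012, 0, -1.224, -0.288], TCP at [0.29, 0.609, 0.196] pointing down, gripper open.
Joint ranges: [-3.07, 3.07], [-1.43, 2.12], [-1.02, 1.25], [-3.03, 1.67], [-3.05, -0], [-3.03, 3.03]. Speed limits (rad/s): [2.39, 2.39, 3.01, 3.14, 3.14, 3.14].

### API

Orientations are given as [roll, pitch, yaw] about the fixed x, y, z axes, in that order (R = Rz(yaw) Ry(pitch) Rx(roll)).
In Python, from station import arm gives the robot as it stands.
- The arm moves only by the shell command python3 -m crank 'ROWS' [OPENING] [FORCE]. ROWS is JSON, a list that holds one entry, the list of rows, each a list of 4 numbers: the shift along the tool's x, y, z in units of 25 mm (1.0 is 25 mm), then the turn about the tool's z in units of 5 degrees (1.0 is 5 degrees). A call has 1 to 12 rows; each row is the pose to reach, as a shift and turn from the pose commanded when the call began, along the tool's axes at that moment; what a row does not reach only later rows make up. A row lasts 1/8 s, in which the tool goes at most 62.5 mm and 10.7 degrees, less where a joint would pass 70% of its speed; a pose out of reach is approached as far as the arm can. A call with a gripper value outside its range is refused whole. OPENING is the closure, from 0 (fully open) to 1 (shut), set as the call begins (- or left out, the last holds). The fingers move at their own pace and stop on an object; FORCE is the grip in N (left out, the last holds). Time passes only in rows, so rows that repeat a pose let the fingers close. It gives the time, the measured TCP pose, the force, the opening and the grip force at its end, in the units of the state.
- arm.get_state(): the state, without advancing time (a new reading comes with each control period).
- arm.grab_frame(name): name is "scene" or "top"; returns (picture, depth): 400x640x3 uint8, red, green, blue; 400x640 float32, m along the optical axis (not along the pixel's ray), 0 where there is no reading.
- arm.get_calibration(name): a dict with "mtx" (3x3 intrinsics, pixels), "R" (3x3) and "t" (3): a world point X has camera coordinates R X + t. Camera axes: x right, y down, z forward; pixel columns grow to the right and rows downward; lengths in m; the calibration is good to about 2 mm. A picture is of the moment at which its call begins. get_calibration takes no time and is no camera call.
- arm.job_done(): hands the job in; it is judged then, once.
Trained networks look in the newest picture that a camera, given by its name, has taken for a name from the list of things; names that differ only in an ending like _2 or _b are one class to them, and where a whole thing is asked for, a point or a joint stands for the part that bears it (a point fixed in the world has none). Each returns a list of dicts, best first, with "score" (0 to 1); they miss things now and then, are a little off and sometimes report something else, mostly with a low value. They report only what shows in the picture. A call takes as long as a camera call. They do not tell look-alikes from the thing itself.
- arm.recognise(thing, camera): "extent" ([left, top, width, height] in pixels, round what is visible of it).
- arm.trace(thing, camera): "mask" (400x640 bool, what is visible of it) and "extent" ([left, top, width, height] in pixels, round what is visible of it).
The state is a dict: "t": time; "q": joint angles; "qd": joint speeds; "joint_efforts": joint torques, N m; "eef_pos": TCP position; "ee_rot": TCP orientation; "force": force on the tool from outside, world axes, zero at the start; "moment": the same for the moment, N m; "width": finger opening in m; "gripper_force": force on a finger pad.
Only numpy, scipy, OpenCV 4.12 (cv2) and the standard library are available. Lean on these libraries where they do the work, as an engineer would, in place of code of your own. Each camera call takes 0.05 s, during which the arm holds its last target. There are 200 camera calls.

## Working session

There is one attempt and no reset: what is moved stays moved. The work goes in short steps, Python scripts to look and compute and a shell command to move; the robot and the scene stay as the last step left them, time stands still between calls to the robot, and variables do not carry over. Pictures are saved under pics/ and viewed, at most 10 in all, crops included, and the job is handed in when it is done.

```bash
mkdir -p pics; ls
cat > h.py <<'E'
import numpy as np,cv2
from station import arm
def world(cam,u,v,d):
    c=arm.get_calibration(cam);K=np.array(c["mtx"]);R=np.array(c["R"]);t=np.array(c["t"])
    p=np.linalg.inv(K)@np.array([u,v,1.0])*d
    return R.T@(p-t)
def pts(cam,mask,dep):
    c=arm.get_calibration(cam);K=np.array(c["mtx"]);R=np.array(c["R"]);t=np.array(c["t"])
    m=mask&(dep>0);v,u=np.nonzero(m);d=dep[m]
    P=np.linalg.inv(K)@(np.stack([u,v,np.ones_like(u)])*d)
    return (R.T@(P-t[:,None])).T
E
python3 - <<'E'
from h import *
for n in("scene","top"):
    im,d=arm.grab_frame(n);cv2.imwrite(f"pics/{n}0.png",im[:,:,::-1]);np.save(f"{n}0.npy",d)
    c=arm.get_calibration(n);print(n,np.round(c["mtx"],1).tolist(),np.round(c["R"],3).tolist(),np.round(c["t"],3).tolist())
    for th in("frame_center","frame_grip","base","catch","gembox_center","jar_center","loupe_center","tweezers_center"):
        for r in arm.trace(th,n):
            if r["score"]<.3: continue
            P=pts(n,r["mask"],d)
            print(th,round(r["score"],2),np.round(r["extent"]).tolist(),np.round(np.median(P,0),3) if len(P) else None, np.round(np.percentile(P,2,axis=0),3),np.round(np.percentile(P,98,axis=0),3))
s=arm.get_state();print(s,arm.hold_point_z)
E
```

```text
pics
scene [[365.2, 0.0, 318.1], [0.0, 365.2, 196.3], [0.0, 0.0, 1.0]] [[0.853, 0.521, -0.022], [0.334, -0.579, -0.744], [-0.4, 0.627, -0.668]] [-0.472, -0.12, 1.273]
frame_center 0.81 [317.0, 167.0, 54.0, 30.0] [0.538 0.174 0.005] [0.473 0.127 0.002] [0.599 0.235 0.032]
frame_center 0.79 [294.0, 124.0, 33.0, 28.0] [0.306 0.344 0.005] [0.237 0.274 0.002] [0.378 0.406 0.029]
frame_center 0.73 [263.0, 155.0, 52.0, 27.0] [0.347 0.146 0.005] [0.289 0.084 0.002] [0.399 0.203 0.029]
frame_grip 0.77 [317.0, 164.0, 53.0, 36.0] [0.537 0.174 0.005] [ 0.472  0.126 -0.   ] [0.599 0.239 0.032]
frame_grip 0.66 [263.0, 151.0, 47.0, 37.0] [0.351 0.149 0.005] [0.293 0.084 0.001] [0.401 0.208 0.031]
frame_grip 0.56 [289.0, 122.0, 40.0, 29.0] [0.303 0.345 0.005] [0.232 0.274 0.001] [0.376 0.408 0.03 ]
base 0.65 [205.0, 194.0, 135.0, 99.0] [ 0.538 -0.177  0.073] [ 0.381 -0.261  0.018] [ 0.661 -0.048  0.084]
catch 0.76 [286.0, 216.0, 28.0, 39.0] [ 0.594 -0.171  0.085] [ 0.57  -0.188  0.074] [ 0.615 -0.082  0.093]
gembox_center 0.75 [315.0, 164.0, 56.0, 34.0] [0.54  0.174 0.005] [0.474 0.126 0.   ] [0.6  
[... 1997 characters left out ...]
-0.041 -0.001] [0.838 0.019 0.016]
{'t': 0.9, 'q': array([ 1.41408994e+00,  3.58545772e-01,  1.19532045e-02, -5.77047180e-06,
       -1.22409619e+00, -2.88098763e-01]), 'qd': array([-0.00058862, -0.00189457,  0.00013264, -0.00068578, -0.0014723 ,
       -0.0006723 ]), 'joint_efforts': array([-6.14256423e-04, -5.82351708e+01,  2.93306780e+01,  7.00267509e+00,
        1.25884364e-02, -1.11562548e-05]), 'eef_pos': array([0.29045108, 0.60932185, 0.1958185 ]), 'ee_rot': array([-3.14149106e+00,  3.57679392e-05, -4.44807112e-01]), 'force': array([0.06794062, 0.37359115, 0.39349539]), 'moment': array([ 0.0652541 , -0.04666999,  0.01775211]), 'gripper_force': 0.0, 'width': 0.08776067169926005} 0.0188
```

Run:
```python
from h import *
a=cv2.imread("pics/scene0.png")[110:310,190:430];b=cv2.imread("pics/top0.png")[110:310,180:420]
cv2.imwrite("pics/m.png",np.hstack([cv2.resize(x,None,fx=1.66,fy=2.5*.664,interpolation=2) for x in(a,b)]))
cv2.imwrite("pics/m.png",np.vstack([np.hstack([cv2.resize(x,(400,333),interpolation=2) for x in (a,b)]),np.hstack([cv2.resize(x,(400,267),interpolation=2) for x in(cv2.imread("pics/scene0.png")[180:300,195:375],cv2.imread("pics/top0.png")[155:275,300:480])])]))
for n in("scene","top"):
    im,d=arm.grab_frame(n)
    for r in arm.trace("frame_center",n):
        if r["score"]<.3: continue
        P=pts(n,r["mask"],d); c=np.median(P,0)
        if np.hypot(c[0],c[1])<.5: continue
        F=P[P[:,2]<.012];G=P[P[:,2]>.02]
        print(n,"rect",cv2.minAreaRect((P[P[:,2]<.012][:,:2]*1000).astype(np.float32)),"z",np.median(F[:,2]),"grip",np.median(G,0),cv2.minAreaRect((G[:,:2]*1000).astype(np.float32)))
    # base / stage
    P=pts(n,np.ones(d.shape,bool),d)
    S=P[(P[:,0]>.33)&(P[:,0]<.7)&(P[:,1]<.0)&(P[:,1]>-.31)]
    for lo,hi in((.052,.067),(.068,.0745),(.0745,.08),(.08,.1)):
        Q=S[(S[:,2]>lo)&(S[:,2]<hi)];print(n,lo,len(Q),cv2.minAreaRect((Q[:,:2]*1000).astype(np.float32)))
    Q=S[S[:,2]>.04];print(n,"all",cv2.minAreaRect((Q[:,:2]*1000).astype(np.float32)))
```

```text
scene rect ((532.6817626953125, 185.21047973632812), (121.23894500732422, 137.62522888183594), 87.7977294921875) z 0.005156590138021946 grip [0.58826586 0.17672952 0.03013121] ((586.1502685546875, 179.99130249023438), (44.42131805419922, 11.616241455078125), 87.89425659179688)
scene 0.052 1955 ((514.162353515625, -157.5476531982422), (288.34661865234375, 229.24380493164062), 6.810616493225098)
scene 0.068 1716 ((513.7737426757812, -148.31488037109375), (231.02700805664062, 189.6569061279297), 7.158413887023926)
scene 0.0745 3035 ((512.7719116210938, -145.7123260498047), (232.13047790527344, 193.32571411132812), 7.109770774841309)
scene 0.08 542 ((516.2261962890625, -146.97911071777344), (226.3794403076172, 186.40322875976562), 7.216597557067871)
scene all ((508.67926025390625, -158.7154083251953), (301.13848876953125, 228.94590759277344), 7.112105846405029)
top rect ((535.7001953125, 184.8472900390625), (109.84114837646484, 128.3131866455078), 88.52793884277344) z 0.0034548629868836646 grip [0.58365956 0.18289787 0.03006401] ((583.2136840820312, 182.88800048828125), (40.961692810058594, 10.892922401428223), 88.40325927734375)
top rect ((0.0, 0.0), (0.0, 0.0), 0.0) z nan grip [ 0.58872692 -0.1700881   0.08693995] ((591.5962524414062, -133.9844970703125), (38.57197189331055, 101.66739654541016), 6.378003120422363)
top 0.052 1517 ((511.5371398925781, -153.3897705078125), (289.70361328125, 229.5821990966797), 6.94510555267334)
top 0.068 1760 ((511.58856201171875, -142.09793090820312), (260.7642822265625, 194.31475830078125), 7.09407377243042)
top 0.0745 1539 ((512.078125, -143.34991455078125), (230.1307373046875, 190.05174255371094), 7.109419345855713)
top 0.08 476 ((511.13604736328125, -142.85781860351562), (228.2114715576172, 189.2138214111328), 6.901203632354736)
top all ((506.2569885253906, -153.79722595214844), (302.98309326171875, 229.88418579101562), 6.867677688598633)
  return _methods._mean(a, axis=axis, dtype=dtype,
  ret = ret.dtype.type(ret / rcount)
```

View pics/m.png

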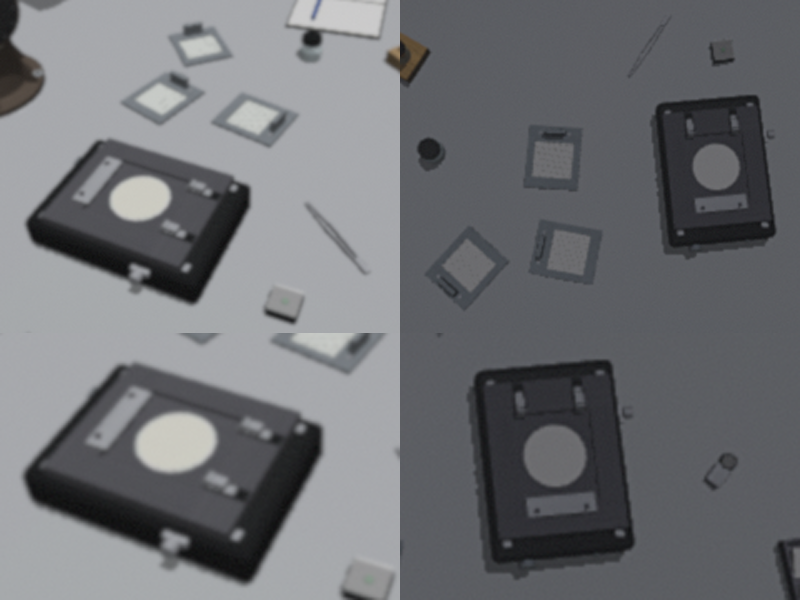

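```bash
cat >> h.py <<'E'
def ray(cam,u,v,z):
    c=arm.get_calibration(cam);K=np.array(c["mtx"]);R=np.array(c["R"]);t=np.array(c["t"])
    o=-R.T@t;d=R.T@np.linalg.inv(K)@np.array([u,v,1.0]);return o+d*(z-o[2])/d[2]
def tri(uv):
    A=[];b=[]
    for cam,(u,v) in uv.items():
        o=ray(cam,u,v,1.0);p=ray(cam,u,v,0.0);d=(p-o)/np.linalg.norm(p-o);M=np.eye(3)-np.outer(d,d);A.append(M);b.append(M@o)
    return np.linalg.lstsq(np.vstack(A),np.hstack(b),rcond=None)[0]
E
python3 - <<'E'
from h import *
box={"scene":(195,185,345,300),"top":(325,160,415,270)}
res={}
for n in box:
    im=cv2.imread(f"pics/{n}0.png");g=cv2.cvtColor(im,6);l,t,r,b=box[n]
    gg=g[t:b,l:r];bg=np.median(gg[gg<80]) 
    for th in ((90,150) if n=="scene" else (75,95,110)):
        k,L,st,ce=cv2.connectedComponentsWithStats((gg>th).astype(np.uint8))
        for i in range(1,k):
            if 15<st[i,4]<3000: 
                u,v=ce[i]+[l,t];z=.072 if st[i,4]>400 else .0825
                print(n,th,st[i].tolist(),np.round([u,v],1),np.round(ray(n,u,v,z),4), cv2.minAreaRect(np.argwhere(L==i).astype(np.float32))[1:])
# grip: per-camera centroid of points high in the frame
for n in box:
    d=np.load(n+"0.npy");H=np.zeros(d.shape)
    P=pts(n,np.ones(d.shape,bool),d);m=(d>0);Z=np.zeros(d.shape+(3,));Z[m]=P
    s=m&(abs(Z[...,0]-.585)<.03)&(abs(Z[...,1]-.18)<.05)&(Z[...,2]>.018)
    v,u=np.nonzero(s);print(n,"grip px",u.mean(),v.mean(),s.sum(),ray(n,u.mean(),v.mean(),.028))
    res[n]=(u.mean(),v.mean())
print("grip tri",tri(res))
E
```

```text
scene 90 [38, 18, 31, 30, 400] [247.7 217.6] [ 0.4372 -0.1561  0.0825] ((11.523320198059082, 37.77088165283203), 50.194427490234375)
scene 90 [59, 29, 40, 30, 937] [273.6 228.5] [ 0.5115 -0.1462  0.072 ] ((39.0, 29.0), 90.0)
scene 90 [107, 32, 16, 11, 93] [309.8 221.8] [ 0.5844 -0.0883  0.0825] ((15.20526123046875, 7.155416965484619), 63.43495178222656)
scene 90 [91, 56, 16, 12, 111] [293.6 246.5] [ 0.5947 -0.1765  0.0825] ((16.099689483642578, 8.049844741821289), 63.43495178222656)
scene 90 [104, 83, 6, 5, 23] [301.4 270.1] [ 0.6484 -0.2245  0.0825] ((5.0, 4.0), 90.0)
scene 150 [136, 0, 14, 6, 50] [339.3 186.7] [0.5827 0.0697 0.0825] ((13.0, 5.0), 90.0)
scene 150 [43, 21, 23, 25, 151] [248.7 217.4] [ 0.439  -0.1542  0.0825] ((6.017732620239258, 30.98492431640625), 50.194427490234375)
scene 150 [61, 31, 36, 27, 754] [273.6 228.7] [ 0.512  -0.1465  0.072 ] ((26.0, 35.0), 0.0)
top 75 [54, 20, 4, 6, 19] [380.2 182.9] [ 0.6003 -0.1778  0.0825] ((3.0, 5.0), 90.0)
top 75 [27, 22, 4, 8, 24] [353.4 185.1] [ 0.5906 -0.0898  0.0825] ((3.0, 7.0), 90.0)
top 75 [31, 36, 28, 28, 623] [369.3 209.7] [ 0.5119 -0.1436  0.072 ] ((27.0, 27.0), 90.0)
top 75 [32, 67, 31, 11, 241] [372.1 231.5] [ 0.4391 -0.1523  0.0825] ((8.200986862182617, 30.338909149169922), 5.440331935882568)
top 95 [31, 37, 27, 27, 577] [369.2 209.7] [ 0.5117 -0.1433  0.072 ] ((26.0, 26.0), 90.0)
scene grip px 356.9824561403509 181.08771929824562 57 [0.58705983 0.17661572 0.028     ]
top grip px 271.7708333333333 188.5625 48 [0.58281756 0.18364764 0.028     ]
grip tri [0.58393287 0.18418511 0.02138926]
```

```bash
cat >> h.py <<'E'
from scipy.spatial.transform import Rotation as Ro
def to(x,y,z,yaw_deg):
    s=arm.get_state();R=Ro.from_euler("xyz",s["ee_rot"]).as_matrix()
    d=R.T@(np.array([x,y,z])-s["eef_pos"])/.025
    w=(s["ee_rot"][2]-np.radians(yaw_deg))
    print("rows",np.round(d,2),"turn",round(np.degrees(w)/5,2),"t",round(s["t"],2),np.round(s["eef_pos"],4),np.round(s["ee_rot"],3),"F",np.round(s["force"],2),"w",round(s["width"],4),s["gripper_force"])
E
python3 -c "
from h import *
to(.584,.183,.08,-2)"
```

```text
rows [17.94 10.34  4.63] turn -4.7 t 1.1 [0.2904 0.6093 0.1958] [ 3.142 -0.    -0.445] F [ 0.84 -0.19 -0.28] w 0.0878 0.0
```

```bash
python3 -m crank '[[[1.8,1,0,-0.5],[3.6,2,0,-1],[5.4,3,0,-1.5],[7.2,4.1,0,-2],[9,5.2,0,-2.5],[10.8,6.2,0,-3],[12.6,7.2,0,-3.5],[14.4,8.3,1,-4],[16.2,9.3,2.5,-4.7],[17.94,10.34,4,-4.7],[17.94,10.34,4.6,-4.7],[17.94,10.34,4.6,-4.7]]]' 0.25 5
python3 - <<'E'
from h import *
to(.584,.183,.011,-2)
im,d=arm.grab_frame("scene");im2,d2=arm.grab_frame("top")
cv2.imwrite("pics/a.png",cv2.resize(np.hstack([im[120:240,270:420],im2[130:250,210:360]])[:,:,::-1],None,fx=2.6,fy=2.6,interpolation=2))
for n,d in(("scene",d),("top",d2)):
  pass
E
```

```text
t: 2.6
eef_pos: [0.5835, 0.1823, 0.0796]
ee_rot: [3.14, 0.002, -0.036]
force: [-0.1, 0.2, 0.7]
width: 0.0656
gripper_force: 0.0
rows [ 0.02 -0.03  2.74] turn -0.01 t 2.6 [0.5835 0.1823 0.0796] [ 3.14e+00  2.00e-03 -3.60e-02] F [-0.11  0.2   0.68] w 0.0656 0.0
```

View pics/a.png

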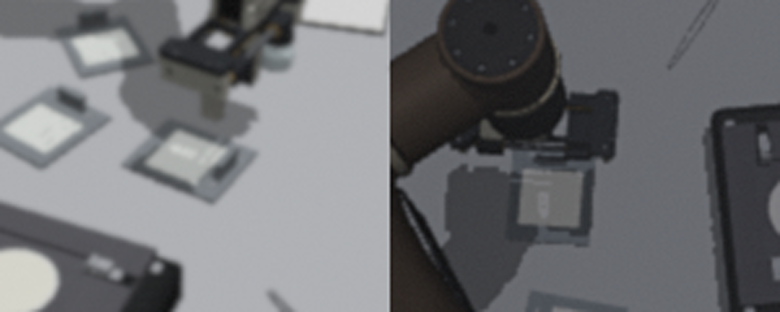

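The gripper stands over the grip bar of the far frame: finger at about (213,100) left, bar at (228,160) left, and the arm above the frame on the right. I'll descend and close lightly.

```bash
python3 -m crank '[[[0,0,0.8,0],[0,0,1.6,0],[0,0,2.2,0],[0,0,2.5,0],[0,0,2.7,0],[0,0,2.7,0]]]' 0.25 5; python3 -m crank '[[[0,0,0,0],[0,0,0,0],[0,0,0,0],[0,0,0,0]]]' 1 5;python3 -c "
from h import *
to(.584,.183,.011,-2)"
```

```text
t: 3.45
eef_pos: [0.5842, 0.1831, 0.0134]
ee_rot: [3.142, -0.0, -0.034]
force: [0.4, -0.9, -0.9]
width: 0.0661
gripper_force: 0.0
t: 3.95
eef_pos: [0.5841, 0.1829, 0.0134]
ee_rot: [-3.142, -0.0, -0.035]
force: [-0.1, -1.2, -0.6]
width: 0.0315
gripper_force: 0.0
rows [-0.   -0.    0.09] turn 0.0 t 3.95 [0.5841 0.1829 0.0134] [-3.142 -0.    -0.035] F [-0.08 -1.23 -0.61] w 0.0315 0.0
```

```bash
python3 -m crank '[[[0,0,0,0]]]' 1 5
python3 - <<'E'
from h import *
to(.584,.183,.011,-2)
im,d=arm.grab_frame("scene");im2,d2=arm.grab_frame("top")
cv2.imwrite("pics/b.png",cv2.resize(np.hstack([im[130:220,300:400],im2[150:240,230:330]])[:,:,::-1],None,fx=4,fy=4,interpolation=2))
P=pts("scene",np.ones(d.shape,bool),d)
s=(abs(P[:,0]-.58)<.06)&(abs(P[:,1]-.18)<.08)
for lo,hi in((.003,.01),(.022,.033)):
    Q=P[s&(P[:,2]>lo)&(P[:,2]<hi)];print(lo,len(Q),cv2.minAreaRect((Q[:,:2]*1000).astype(np.float32)))
E
```

```text
t: 4.08
eef_pos: [0.5841, 0.1829, 0.0133]
ee_rot: [3.142, 0.0, -0.035]
force: [-0.3, 0.4, 0.1]
width: 0.0215
gripper_force: 0.0
rows [-0.   -0.    0.09] turn 0.0 t 4.08 [0.5841 0.1829 0.0133] [ 3.142  0.    -0.035] F [-0.31  0.44  0.07] w 0.0215 0.0
0.003 420 ((578.7466430664062, 179.2949676513672), (121.52738189697266, 153.27395629882812), 1.6000711917877197)
0.022 37 ((586.0322875976562, 178.4890899658203), (44.259334564208984, 10.123747825622559), 85.59679412841797)
```

View pics/b.png

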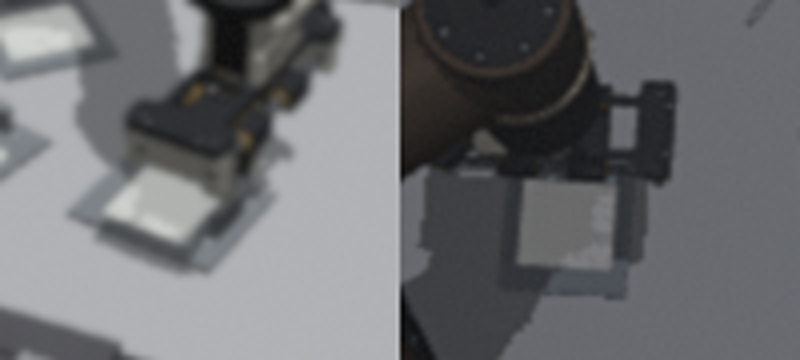

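Run:
```python
from h import *
im,d=arm.grab_frame("scene")
c=arm.get_calibration("scene");K=np.array(c["mtx"]);R=np.array(c["R"]);t=np.array(c["t"])
big=cv2.resize(im[140:215,310:410,::-1],None,fx=8,fy=8,interpolation=2)
for p,col in(((.584,.183,.0133),(0,0,255)),((.584,.194,.0133),(0,255,255)),((.584,.172,.0133),(0,255,255)),((.584,.161,.031),(0,255,0)),((.584,.205,.031),(0,255,0))):
    q=K@(R@np.array(p)+t);u,v=q[:2]/q[2];cv2.circle(big,(int((u-309.5)*8),int((v-139.5)*8)),4,col,-1)
cv2.imwrite("pics/c.png",big)
P=pts("scene",np.ones(d.shape,bool),d);Z=np.zeros(d.shape+(3,));Z[d>0]=P
for v in range(165,187,2): print(v,[tuple((Z[v,u]*1000).astype(int)) for u in range(346,370,4)])
```

```text
165 [(np.int64(592), np.int64(87), np.int64(150)), (np.int64(603), np.int64(89), np.int64(153)), (np.int64(612), np.int64(95), np.int64(152)), (np.int64(620), np.int64(102), np.int64(151)), (np.int64(616), np.int64(138), np.int64(125)), (np.int64(621), np.int64(156), np.int64(115))]
167 [(np.int64(593), np.int64(85), np.int64(145)), (np.int64(605), np.int64(85), np.int64(149)), (np.int64(616), np.int64(87), np.int64(152)), (np.int64(622), np.int64(100), np.int64(146)), (np.int64(615), np.int64(142), np.int64(116)), (np.int64(565), np.int64(290), np.int64(0))]
169 [(np.int64(591), np.int64(90), np.int64(134)), (np.int64(603), np.int64(89), np.int64(140)), (np.int64(617), np.int64(86), np.int64(147)), (np.int64(615), np.int64(116), np.int64(126)), (np.int64(595), np.int64(189), np.int64(69)), (np.int64(571), np.int64(276), np.int64(1))]
171 [(np.int64(589), np.int64(94), np.int64(123)), (np.int64(605), np.int64(85), np.int64(136)), (np.int64(617), np.int64(86), np.int64(140)), (np.int64(595), np.int64(160), np.int64(82)), (np.int64(595), np.int64(190), np.int64(61)), (np.int64(574), np
[... 1268 characters left out ...]
nt64(32)), (np.int64(589), np.int64(177), np.int64(28)), (np.int64(591), np.int64(205), np.int64(8)), (np.int64(601), np.int64(213), np.int64(7))]
183 [(np.int64(548), np.int64(178), np.int64(3)), (np.int64(561), np.int64(181), np.int64(5)), (np.int64(584), np.int64(161), np.int64(29)), (np.int64(590), np.int64(178), np.int64(20)), (np.int64(594), np.int64(199), np.int64(6)), (np.int64(602), np.int64(212), np.int64(0))]
185 [(np.int64(553), np.int64(168), np.int64(4)), (np.int64(565), np.int64(173), np.int64(5)), (np.int64(586), np.int64(156), np.int64(26)), (np.int64(589), np.int64(179), np.int64(11)), (np.int64(597), np.int64(192), np.int64(5)), (np.int64(607), np.int64(200), np.int64(3))]
```

View pics/c.png

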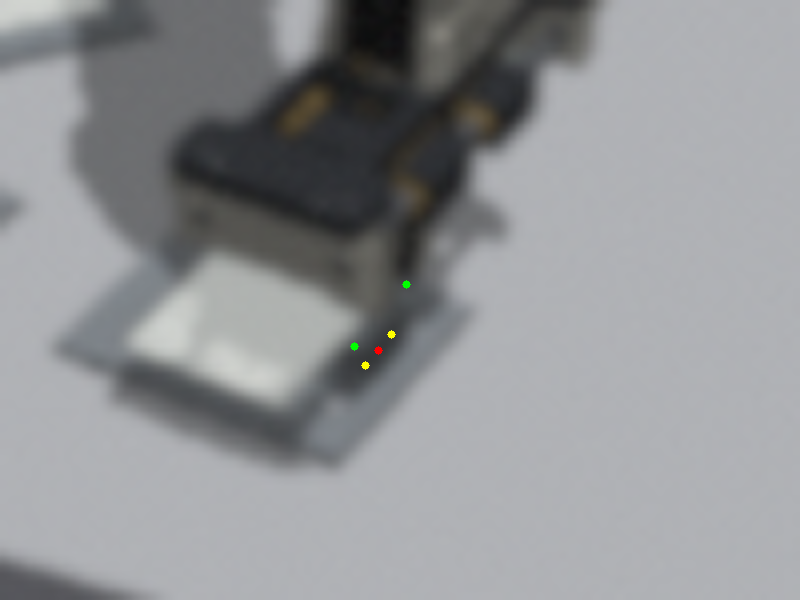

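The fingers look to end about 35 mm above the reported tip height (finger ends near (384,312), above the bar at (370,350)), so I'll trust sight and feel: open again and go down in small felt steps.

```bash
python3 -m crank '[[[0,0,0,0],[0,0,0,0],[0,0,0,0]]]' 0.25 5; python3 -m crank '[[[0,0,0.08,0],[0,0,0.16,0],[0,0,0.16,0]]]';  python3 - <<'E'
from h import *
to(.584,.183,.011,-2); print(arm.get_state()["q"])
im,d=arm.grab_frame("scene")
cv2.imwrite("pics/d.png",cv2.resize(im[140:215,310:410,::-1],None,fx=8,fy=8,interpolation=2))
P=pts("scene",np.ones(d.shape,bool),d);Z=np.zeros(d.shape+(3,));Z[d>0]=P
for u in(356,358,360,364,366,368): print(u,[tuple(int(x) for x in Z[v,u]*1000) for v in range(163,187,2)])
E
```

```text
t: 4.6
eef_pos: [0.5841, 0.183, 0.0132]
ee_rot: [3.142, 0.0, -0.035]
force: [-0.2, -0.5, 0.9]
width: 0.0342
gripper_force: 0.0
t: 4.97
eef_pos: [0.5839, 0.1828, 0.0089]
ee_rot: [3.141, 0.0, -0.035]
force: [-0.3, 1.0, 0.2]
width: 0.0627
gripper_force: 0.0
rows [ 0.   -0.01 -0.08] turn 0.0 t 4.97 [0.5839 0.1828 0.0089] [ 3.141  0.    -0.035] F [-0.34  1.01  0.22] w 0.0627 0.0
[ 6.22300416e-01  4.33352202e-01 -3.49570344e-01 -5.47242665e-05
 -7.88432386e-01  9.13810109e-01]
356 [(610, 110, 149), (615, 102, 149), (620, 91, 151), (620, 91, 144), (620, 92, 137), (621, 91, 131), (621, 92, 124), (621, 94, 115), (581, 181, 30), (585, 173, 30), (589, 165, 29), (590, 164, 22)]
358 [(606, 133, 132), (619, 106, 148), (622, 98, 147), (615, 116, 125), (616, 113, 121), (615, 117, 111), (564, 229, 6), (582, 192, 30), (586, 183, 31), (590, 177, 29), (590, 177, 20), (589, 179, 10)]
360 [(609, 139, 130), (613, 132, 128), (617, 124, 128), (620, 118, 126), (620, 118, 119), (621, 117, 113), (569, 235, 4), (588, 194, 31), (591, 189, 29), (591, 189, 20), (589, 194, 8), (592, 188, 5)]
364 [(618, 146, 128), (621, 141, 125), (620, 143, 117), (622, 142, 111), (591, 214, 43), (573, 257, -1), (578, 246, 0), (587, 228, 7), (591, 219, 7), (595, 212, 6), (598, 205, 3), (600, 201, 0)]
366 [(595, 215, 75), (595, 216, 67), (596, 216, 59), (596, 218, 50), (574, 270, 0), (580, 258, 1), (584, 249, 0), (591, 235, 4), (595, 225, 5), (601, 212, 8), (603, 211, 1), (606, 203, 0)]
368 [(597, 225, 69), (598, 225, 62), (598, 228, 52), (575, 282, 0), (581, 270, 1), (584, 265, -1), (590, 252, 0), (595, 241, 2), (601, 228, 5), (604, 222, 2), (606, 218, -1), (612, 207, 0)]
```

View pics/d.png

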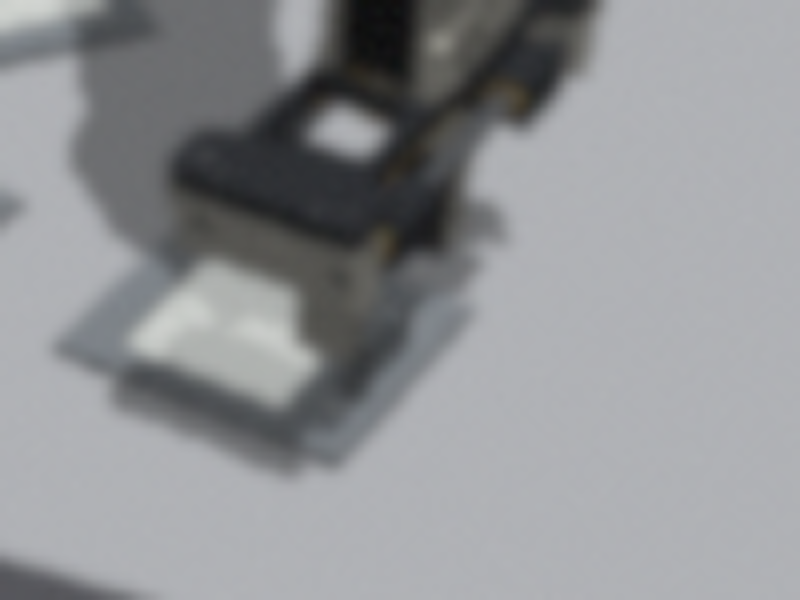

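```bash
python3 -m crank '[[[0,0,0.2,0],[0,0,0.4,0],[0,0,0.4,0]]]';python3 -m crank '[[[0,0,0.2,0],[0,0,0.4,0],[0,0,0.4,0]]]'; python3 -m crank '[[[0,0,0.2,0],[0,0,0.2,0]]]'
python3 - <<'E'
from h import *
to(.584,.183,-.025,-2)
im,d=arm.grab_frame("scene")
P=pts("scene",np.ones(d.shape,bool),d);Z=np.zeros(d.shape+(3,));Z[d>0]=P
for u in(350,352,354,356,366,368): print(u,[tuple(int(x) for x in Z[v,u]*1000) for v in range(167,191,2)])
E
```

```text
t: 5.4
eef_pos: [0.5837, 0.1827, -0.0014]
ee_rot: [3.141, 0.001, -0.035]
force: [-0.7, 0.6, 0.0]
width: 0.0656
gripper_force: 0.0
t: 5.78
eef_pos: [0.5837, 0.1827, -0.0113]
ee_rot: [3.141, 0.001, -0.035]
force: [-0.8, -0.3, -1.1]
width: 0.0657
gripper_force: 0.0
t: 6.02
eef_pos: [0.5838, 0.1828, -0.0162]
ee_rot: [3.141, 0.001, -0.035]
force: [-0.9, 0.2, -0.5]
width: 0.0657
gripper_force: 0.0
rows [ 0.01 -0.01  0.35] turn 0.0 t 6.03 [ 0.5838  0.1828 -0.0162] [ 3.141e+00  1.000e-03 -3.500e-02] F [-0.86  0.16 -0.53] w 0.0657 0.0
350 [(590, 115, 124), (593, 111, 121), (599, 99, 124), (602, 93, 122), (606, 86, 122), (607, 84, 117), (606, 87, 106), (603, 93, 94), (0, 0, 0), (585, 131, 44), (583, 136, 32), (584, 134, 26)]
352 [(585, 140, 106), (599, 112, 122), (603, 102, 124), (607, 96, 122), (612, 85, 125), (613, 83, 119), (613, 85, 111), (609, 94, 95), (610, 93, 89), (610, 93, 82), (590, 134, 36), (591, 133, 29)]
354 [(588, 146, 103), (604, 113, 123), (607, 108, 121), (612, 98, 123), (616, 90, 123), (618, 85, 120), (619, 86, 113), (620, 84, 107), (616, 92, 93), (617, 91, 87), (595, 140, 34), (593, 144, 22)]
356 [(604, 124, 123), (607, 120, 120), (614, 105, 126), (618, 98, 125), (621, 93, 123), (620, 95, 114), (620, 96, 106), (621, 95, 100), (619, 99, 89), (621, 97, 84), (589, 167, 11), (589, 167, 3)]
366 [(615, 171, 96), (595, 219, 49), (594, 222, 39), (597, 218, 34), (597, 218, 26), (592, 232, 7), (595, 225, 5), (599, 217, 4), (602, 213, 0), (606, 204, 0), (610, 195, 0), (616, 183, 3)]
368 [(597, 229, 51), (598, 228, 44), (582, 268, 3), (585, 262, 0), (591, 249, 3), (595, 242, 1), (601, 228, 5), (601, 229, -3), (608, 214, 1), (611, 207, 0), (615, 199, 0), (619, 191, -1)]
```

```bash
python3 -m crank '[[[0,0,0.16,0],[0,0,0.32,0],[0,0,0.32,0]]]'; python3 -m crank '[[[0,0,0,0],[0,0,0,0],[0,0,0,0],[0,0,0,0]]]' 1 5;python3 - <<'E'
from h import *
im,d=arm.grab_frame("scene")
cv2.imwrite("pics/e.png",cv2.resize(im[140:215,310:410,::-1],None,fx=6,fy=6,interpolation=2))
E
```

```text
t: 6.45
eef_pos: [0.5838, 0.1828, -0.0242]
ee_rot: [3.141, 0.001, -0.035]
force: [0.4, 0.2, -0.2]
width: 0.0657
gripper_force: 0.0
t: 6.95
eef_pos: [0.5841, 0.1829, -0.0236]
ee_rot: [3.142, -0.0, -0.035]
force: [0.5, -0.3, 0.8]
width: 0.044
gripper_force: 5.0
```

View pics/e.png

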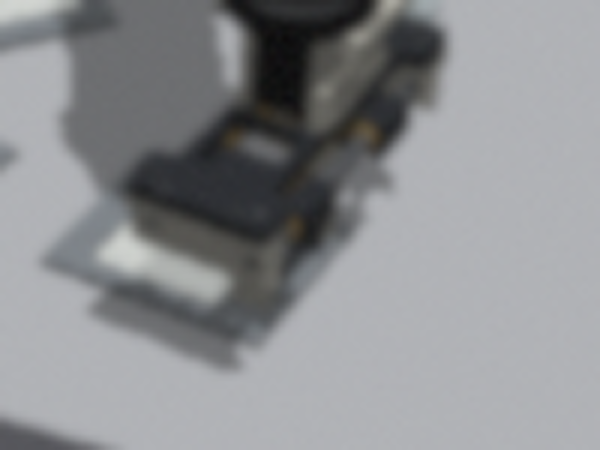

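Width 44 mm with 5 N on the pads: the bar is held (finger at about (260,280), over the frame's grip end). Now pivot the frame up about its plain edge on the bench.

```bash
python3 -m crank '[[[-0.03,0,-0.14,0],[-0.06,0,-0.28,0],[-0.1,0,-0.43,0],[-0.14,0,-0.57,0],[-0.19,0,-0.71,0],[-0.24,0,-0.85,0],[-0.3,0,-0.99,0],[-0.36,0,-1.14,0],[-0.36,0,-1.14,0]]]' 1 5
cat >> h.py <<'E'
def tilt(cx,cy,n="scene"):
    im,d=arm.grab_frame(n);best=None
    for r in arm.trace("frame_center",n):
        P=pts(n,r["mask"],d)
        if len(P)<50: continue
        c=np.median(P,0)
        if np.hypot(c[0]-cx,c[1]-cy)<.08:
            w=np.ones(len(P),bool)
            rng=np.random.default_rng(0);bi=None
            for _ in range(400):
                q=P[rng.choice(len(P),3,False)];nn=np.cross(q[1]-q[0],q[2]-q[0]);l=np.linalg.norm(nn)
                if l<1e-5: continue
                nn/=l; nn*=np.sign(nn[2]+1e-9)
                if nn[2]<.8: continue
                k=abs((P-q[0])@nn)<.0025
                if bi is None or k.sum()>bi.sum(): bi=k
            Q=P[bi];m=Q.mean(0);nn=np.linalg.svd(Q-m)[2][2];nn*=np.sign(nn[2])
            print(n,r["score"],len(P),bi.sum(),"normal",np.round(nn,3),"tilt",round(float(np.arccos(nn[2])),3),"mean",np.round(m,4),"min",np.round(np.percentile(Q,1,axis=0),4),"max",np.round(np.percentile(Q,99,axis=0),4));return
E
python3 -c "
from h import *
to(.584,.183,0,-2);tilt(.53,.18);tilt(.53,.18,'top')"
```

```text
t: 8.12
eef_pos: [0.5752, 0.1834, 0.0052]
ee_rot: [-3.141, -0.0, -0.035]
force: [-0.4, 0.3, -1.1]
width: 0.044
gripper_force: 5.0
rows [0.35 0.   0.21] turn 0.0 t 8.12 [0.5752 0.1834 0.0052] [-3.141 -0.    -0.035] F [-0.43  0.28 -1.11] w 0.044 4.999963715672493
scene 0.91 489 401 normal [-0.253  0.012  0.967] tilt 0.256 mean [0.5315 0.1609 0.0215] min [0.4673 0.1279 0.0044] max [0.5954 0.2288 0.0389]
top 0.67 816 407 normal [-0.24   0.004  0.971] tilt 0.243 mean [0.5097 0.1889 0.0141] min [0.468  0.136  0.0027] max [0.5569 0.2417 0.0259]
```

```bash
python3 -m crank '[[[0,0,0,0],[0,0,0,0],[0,0,-0.3,0],[0,0,-1,0],[0,0,-2,0],[0,0,-3,0],[0,0,-4,0],[0,0,-4.8,0],[0,0,-5,0],[0,0,-5,0]]]' 1 55
python3 -c "
from h import *
to(.5727,-.1373,.127,7);tilt(.53,.18)"
```

```text
t: 9.57
eef_pos: [0.5749, 0.1833, 0.1302]
ee_rot: [-3.141, -0.0, -0.035]
force: [1.1, -0.0, -3.0]
width: 0.0436
gripper_force: 55.0
rows [ 0.36 12.82  0.12] turn -1.8 t 9.57 [0.5749 0.1833 0.1302] [-3.141 -0.    -0.035] F [ 1.12 -0.01 -2.96] w 0.0436 54.99923050403595
scene 0.89 627 511 normal [-0.252  0.008  0.968] tilt 0.255 mean [0.5285 0.1682 0.1454] min [0.4686 0.1279 0.1297] max [0.5955 0.2307 0.1635]
```

```bash
python3 -m crank '[[[0,0.5,0,0],[0,1.6,0,-0.2],[0.1,3,0,-0.5],[0.1,4.6,0,-0.8],[0.2,6.2,0,-1.1],[0.2,7.8,0,-1.4],[0.3,9.4,0,-1.6],[0.3,10.8,0,-1.8],[0.36,12,0,-1.8],[0.36,12.6,0,-1.8],[0.36,12.82,0,-1.8],[0.36,12.82,0,-1.8]]]'
python3 - <<'E'
from h import *
to(.5727,-.1373,.0802,7);tilt(.52,-.14);tilt(.52,-.14,"top")
a,d1=arm.grab_frame("scene");b,d2=arm.grab_frame("top")
cv2.imwrite("pics/f.png",np.vstack([cv2.resize(x[:,:,::-1],(700,290),interpolation=2) for x in(a[175:290,200:360] if 0 else a[170:295,190:360],b[150:275,300:470])]))
E
```

```text
t: 11.18
eef_pos: [0.5728, -0.1372, 0.1296]
ee_rot: [-3.141, 0.0, 0.122]
force: [0.6, 0.3, -2.8]
width: 0.0436
gripper_force: 55.0
rows [-0.01  0.    1.97] turn 0.0 t 11.18 [ 0.5728 -0.1372  0.1296] [-3.141  0.     0.122] F [ 0.6   0.33 -2.85] w 0.0436 54.99924302101135
scene 0.88 726 646 normal [-0.251 -0.035  0.967] tilt 0.256 mean [ 0.5399 -0.171   0.1474] min [ 0.4718 -0.2036  0.1291] max [ 0.5967 -0.0862  0.1628]
top 0.62 946 563 normal [-0.234 -0.043  0.971] tilt 0.24 mean [ 0.5094 -0.1411  0.1384] min [ 0.4641 -0.1933  0.127 ] max [ 0.5555 -0.0882  0.1495]
```

View pics/f.png

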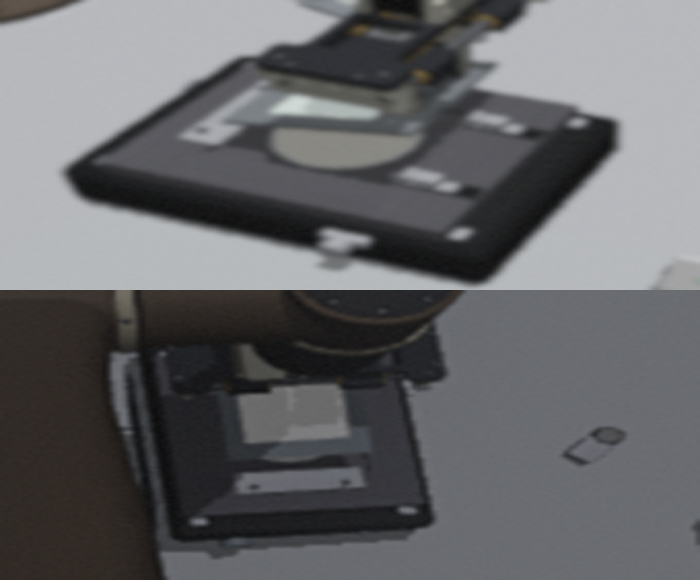

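Run:
```python
from h import *
C=np.array([.5117,-.1448]);a=np.radians(7);B=np.array([[np.cos(a),np.sin(a)],[-np.sin(a),np.cos(a)]])
for n in("top","scene"):
    for k in range(2):
        im,d=arm.grab_frame(n)
        for r in arm.trace("frame_center",n)[:1]:
            P=pts(n,r["mask"],d);P=P[(P[:,2]>.11)&(P[:,2]<.17)];Q=(P[:,:2]-C)@B.T*1000
            for lo,hi in((-60,-30),(-30,0),(0,20)):
                s=(Q[:,0]>lo)&(Q[:,0]<hi)
                if s.sum()>10: print(n,lo,s.sum(),"y'",np.round(np.percentile(Q[s,1],[1,3,97,99]),1),"x' min",np.round(np.percentile(Q[s,0],1),1))
```

```text
scene -60 77 y' [-57.4 -55.9 -10.3  -9.5] x' min -45.1
scene -30 150 y' [-56.  -55.6 -13.7 -12.6] x' min -29.4
scene 0 87 y' [-56.3 -55.7 -19.4 -18.2] x' min 0.2
scene -60 68 y' [-55.8 -55.2 -12.5 -12. ] x' min -43.9
scene -30 148 y' [-56.1 -55.9 -13.7 -12.3] x' min -29.4
scene 0 88 y' [-56.2 -55.6 -18.4 -17.4] x' min 0.6
```

```bash
python3 -m crank '[[[0,0,0.4,0],[0,0,1,0],[0,0,1.5,0],[0,0,1.8,0],[0,0,1.92,0],[0,0,1.92,0]]]'; for i in 1; do python3 -m crank '[[[0,0,0.04,0],[0,0,0.04,0]]]'; python3 -m crank '[[[0,0,0.04,0],[0,0,0.04,0]]]'; done
```

```text
t: 12.62
eef_pos: [0.5731, -0.1374, 0.0817]
ee_rot: [3.142, 0.0, 0.123]
force: [0.1, -0.1, -2.1]
width: 0.0438
gripper_force: 55.0
t: 12.88
eef_pos: [0.5731, -0.1373, 0.0811]
ee_rot: [3.142, -0.001, 0.122]
force: [-0.5, -0.0, -2.2]
width: 0.0433
gripper_force: 55.0
t: 13.12
eef_pos: [0.5729, -0.1373, 0.0798]
ee_rot: [-3.142, -0.0, 0.122]
force: [0.0, 0.6, -2.1]
width: 0.0435
gripper_force: 55.0
```

```bash
for i in 1; do python3 -m crank '[[[0,0,0.04,0],[0,0,0.04,0]]]'|sed -n 2,4p; python3 -m crank '[[[0,0,0.03,0],[0,0,0.03,0]]]'|sed -n 2,4p;  python3 -m crank '[[[0,0,0.03,0],[0,0,0.03,0]]]'|sed -n 2,4p; done
```

```text
eef_pos: [0.5729, -0.1373, 0.0787]
ee_rot: [-3.142, 0.0, 0.122]
force: [-0.5, -0.2, -1.6]
eef_pos: [0.5729, -0.1373, 0.0779]
ee_rot: [-3.142, 0.0, 0.122]
force: [0.3, -0.8, -3.0]
eef_pos: [0.573, -0.1374, 0.0773]
ee_rot: [3.142, -0.0, 0.123]
force: [1.0, 0.7, -2.4]
```

```bash
for i in 1; do python3 -m crank '[[[0,0,0.02,0],[0,0,0.02,0]]]'|sed -n 2,4p; python3 -m crank '[[[0,0,0.02,0],[0,0,0.02,0]]]'|sed -n 2,4p; done
```

```text
eef_pos: [0.5732, -0.1374, 0.0769]
ee_rot: [3.141, -0.0, 0.123]
force: [0.7, 0.3, -2.1]
eef_pos: [0.5733, -0.1374, 0.0765]
ee_rot: [3.141, -0.001, 0.123]
force: [1.5, 0.3, 0.7]
```

```bash
python3 -m crank '[[[0,0,-0.02,0],[-0.1,0,-0.02,0],[-0.2,0,-0.02,0],[-0.3,0,-0.02,0],[-0.4,0,-0.02,0],[-0.4,0,-0.02,0]]]'|sed -n 1,4p; python3 -m crank '[[[-0.06,0,0,0],[-0.12,0,0,0],[-0.12,0,0,0]]]'|sed -n 2,4p
```

```text
t: 15.12
eef_pos: [0.5625, -0.1386, 0.0767]
ee_rot: [-3.141, 0.001, 0.122]
force: [-1.7, 0.0, -2.4]
eef_pos: [0.5599, -0.139, 0.0768]
ee_rot: [-3.142, 0.0, 0.122]
force: [0.9, 0.4, 0.2]
```

```bash
python3 -m crank '[[[-0.04,0,-0.01,0],[-0.08,0,-0.01,0],[-0.08,0,-0.01,0]]]'|sed -n 2,4p; python3 -m crank '[[[-0.04,0,0,0],[-0.04,0,0,0]]]'|sed -n 2,4p;python3 -m crank '[[[-0.04,0,0,0],[-0.04,0,0,0]]]'|sed -n 2,4p
```

```text
eef_pos: [0.5578, -0.1392, 0.0769]
ee_rot: [-3.142, 0.0, 0.122]
force: [0.5, -0.6, -0.8]
eef_pos: [0.557, -0.1393, 0.077]
ee_rot: [-3.142, 0.0, 0.122]
force: [0.0, -0.6, -1.3]
eef_pos: [0.556, -0.1394, 0.077]
ee_rot: [-3.142, 0.0, 0.122]
force: [0.1, 0.5, -1.3]
```

```bash
python3 -m crank '[[[-0.02,0,0,0],[-0.02,0,0,0]]]'|sed -n 1,4p; python3 -m crank '[[[-0.02,0,0,0],[-0.02,0,0,0]]]'|sed -n 2,4p
```

```text
t: 16.62
eef_pos: [0.5556, -0.1395, 0.077]
ee_rot: [-3.142, 0.0, 0.122]
force: [0.6, -0.2, -0.8]
eef_pos: [0.5551, -0.1395, 0.077]
ee_rot: [3.142, -0.0, 0.122]
force: [0.8, -0.2, -1.9]
```

```bash
for i in 1; do python3 -m crank '[[[-0.03,0,0,0],[-0.03,0,0,0]]]'|sed -n 2,4p; python3 -m crank '[[[-0.03,0,0,0],[-0.03,0,0,0]]]'|sed -n 2,4p; python3 -m crank '[[[-0.03,0,0,0],[-0.03,0,0,0]]]'|sed -n 2,4p; done
```

```text
eef_pos: [0.5543, -0.1396, 0.077]
ee_rot: [-3.142, 0.0, 0.122]
force: [-0.8, 0.2, -2.1]
eef_pos: [0.554, -0.1397, 0.0772]
ee_rot: [3.142, -0.001, 0.122]
force: [1.5, 0.7, -0.7]
eef_pos: [0.5538, -0.1398, 0.0774]
ee_rot: [3.141, -0.002, 0.123]
force: [4.8, 0.3, -0.0]
```

```bash
python3 -m crank '[[[0,0,0,0],[0,0,0,0]]]' 1 12|sed -n 1,6p; python3 -m crank '[[[0.04,0,0.107,0],[0.084,0,0.214,0],[0.084,0,0.214,0]]]'|sed -n 2,6p; python3 -m crank '[[[0.036,0,0.11,0],[0.072,0,0.22,0],[0.072,0,0.22,0]]]'|sed -n 2,6p; python3 -c "
from h import *
tilt(.51,-.14)"
```

```text
t: 17.88
eef_pos: [0.5536, -0.1398, 0.0774]
ee_rot: [3.141, -0.001, 0.123]
force: [5.0, -0.1, 0.3]
width: 0.0439
gripper_force: 12.0
eef_pos: [0.5554, -0.1396, 0.0715]
ee_rot: [3.141, -0.0, 0.123]
force: [5.0, 0.4, 0.6]
width: 0.044
gripper_force: 12.0
eef_pos: [0.5569, -0.1394, 0.0658]
ee_rot: [3.142, 0.0, 0.123]
force: [5.5, 0.0, 1.0]
width: 0.0439
gripper_force: 12.0
scene 0.65 594 497 normal [-0.149 -0.019  0.989] tilt 0.15 mean [ 0.5273 -0.1746  0.0888] min [ 0.4574 -0.205   0.077 ] max [ 0.5805 -0.0881  0.098 ]
```

Pivoting as planned (tilt 0.15, about 5 N on the stop). On into the catch.

```bash
python3 -m crank '[[[0.03,0,0.11,0],[0.062,0,0.22,0],[0.062,0,0.22,0]]]' 1 20|sed -n 2,6p; python3 -m crank '[[[0.025,0,0.115,0],[0.05,0,0.226,0],[0.05,0,0.226,0]]]'|sed -n 2,6p; python3 -c "
from h import *
to(.5,-.1,.0496,7);tilt(.51,-.14)"
```

```text
eef_pos: [0.5581, -0.1392, 0.0603]
ee_rot: [3.142, 0.001, 0.122]
force: [4.5, -0.5, 0.7]
width: 0.044
gripper_force: 20.0
eef_pos: [0.5592, -0.1391, 0.0549]
ee_rot: [3.142, 0.001, 0.122]
force: [3.7, -1.4, 2.5]
width: 0.0436
gripper_force: 20.0
rows [-2.16 -1.84  0.21] turn 0.0 t 19.48 [ 0.5592 -0.1391  0.0549] [3.142e+00 1.000e-03 1.220e-01] F [ 3.7  -1.35  2.45] w 0.0436 20.00061124563217
scene 0.89 622 477 normal [-0.052 -0.009  0.999] tilt 0.052 mean [ 0.526  -0.1714  0.0816] min [ 0.4499 -0.2052  0.0766] max [ 0.5822 -0.0877  0.0862]
```

```bash
python3 -m crank '[[[0.02,0,0.07,0],[0.025,0,0.1,0],[0.025,0,0.1,0]]]' 1 30|sed -n 2,6p; python3 -m crank '[[[0.01,0,0.06,0],[0.013,0,0.1,0],[0.013,0,0.1,0]]]'|sed -n 2,6p; python3 -c "
from h import *
tilt(.51,-.14)"
```

```text
eef_pos: [0.5597, -0.139, 0.0521]
ee_rot: [-3.142, 0.001, 0.122]
force: [1.6, -1.7, 1.6]
width: 0.0438
gripper_force: 30.0
eef_pos: [0.5602, -0.1388, 0.0497]
ee_rot: [-3.141, 0.001, 0.122]
force: [1.7, -1.6, 1.7]
width: 0.0438
gripper_force: 30.0
scene 0.84 551 459 normal [-0.01  -0.006  1.   ] tilt 0.011 mean [ 0.519  -0.1722  0.078 ] min [ 0.4485 -0.2052  0.0753] max [ 0.5796 -0.0962  0.0809]
```

```bash
for i in 1; do python3 -m crank '[[[0,0,0.04,0],[0,0,0.04,0]]]'|sed -n 2,4p; python3 -m crank '[[[0,0,0.04,0],[0,0,0.04,0]]]'|sed -n 2,4p; python3 -m crank '[[[0,0,0.03,0],[0,0,0.03,0]]]'|sed -n 2,4p; done
```

```text
eef_pos: [0.5603, -0.1388, 0.0489]
ee_rot: [-3.141, 0.0, 0.122]
force: [0.4, 0.1, 1.1]
eef_pos: [0.5603, -0.1388, 0.0487]
ee_rot: [3.142, -0.0, 0.123]
force: [-1.5, 0.1, 7.8]
eef_pos: [0.5604, -0.1388, 0.0486]
ee_rot: [3.141, -0.0, 0.123]
force: [-3.9, 1.3, 13.2]
```

```bash
python3 -m crank '[[[0,0,-0.06,0],[0,0,-0.06,0]]]'|sed -n 2,4p; python3 -m crank '[[[0,0,0,0],[0,0,0,0],[0,0,0,0]]]' 0.4 5;python3 -m crank '[[[0,0,-0.3,0],[0,0,-1,0],[0,0,-2,0],[-0.5,0.5,-3,0],[-1,1.5,-4,0],[-1,3.5,-4.5,0],[-1,5.5,-5,0],[-1,7,-5,0],[-1,7,-5,0]]]'
python3 - <<'E'
from h import *
tilt(.51,-.14);tilt(.51,-.14,"top")
a,d1=arm.grab_frame("scene");b,d2=arm.grab_frame("top")
cv2.imwrite("pics/g.png",np.vstack([cv2.resize(x[:,:,::-1],(500,300),interpolation=2) for x in(a[180:295,195:387],b[160:270,300:484])]))
E
```

```text
eef_pos: [0.5604, -0.1388, 0.0487]
ee_rot: [-3.141, 0.0, 0.122]
force: [-0.0, 0.3, 4.3]
t: 21.8
eef_pos: [0.5603, -0.1388, 0.0485]
ee_rot: [-3.142, 0.0, 0.122]
force: [-0.4, -0.2, -0.1]
width: 0.0522
gripper_force: 0.0
t: 22.92
eef_pos: [0.5568, -0.318, 0.1738]
ee_rot: [3.141, 0.0, 0.119]
force: [0.0, -0.4, -0.8]
width: 0.0528
gripper_force: 0.0
scene 0.94 1571 1339 normal [-0.003 -0.     1.   ] tilt 0.003 mean [ 0.5136 -0.1484  0.077 ] min [ 0.4518 -0.2018  0.0745] max [ 0.5769 -0.089   0.0792]
```

View pics/g.png

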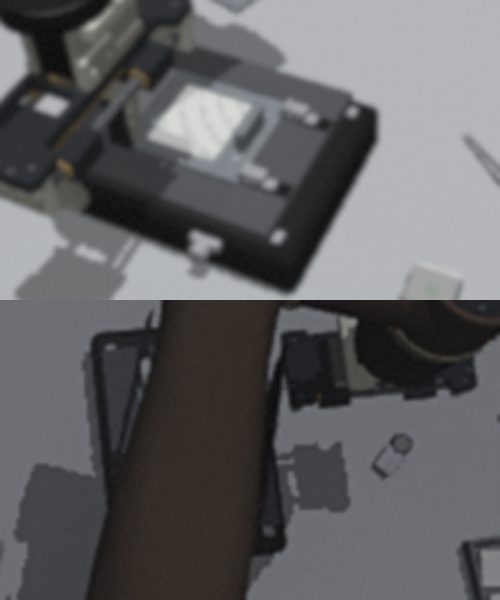

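Run:
```python
from h import *
C=np.array([.5117,-.1448]);a=np.radians(7);B=np.array([[np.cos(a),np.sin(a)],[-np.sin(a),np.cos(a)]])
d0=np.load("scene0.npy");im,d1=arm.grab_frame("scene")
for d in(d0,d1):
    P=pts("scene",np.ones(d.shape,bool),d);Q=(P[:,:2]-C)@B.T*1000
    for sg in(-1,1):
        s=(abs(Q[:,1]-sg*44)<14)&(Q[:,0]>54)&(Q[:,0]<100)&(P[:,2]>.084)
        print(sg,s.sum(),np.round(np.percentile(Q[s,0],[1,10,50,90,99]),1),np.round(P[s,2].max(),4))
g0=cv2.imread("pics/scene0.png")[210:262,280:330];g1=im[210:262,280:330,::-1]
f=lambda g:np.float32(cv2.cvtColor(np.ascontiguousarray(g),6))
for nm,(r0,r1,c0,c1) in{"noseB":(0,22,24,48),"noseA":(24,48,8,34)}.items():
    T=f(g0)[r0+4:r1-4,c0+8:c1-4];S=f(g1)[r0:r1,c0:c1]
    m=cv2.matchTemplate(S,T,cv2.TM_CCOEFF_NORMED);k=np.unravel_index(m.argmax(),m.shape);print(nm,"shift px (v,u)",k[0]-4,k[1]-8,m.max())
cv2.imwrite("pics/h.png",cv2.resize(np.hstack([g0,g1]),None,fx=8,fy=8,interpolation=2))
```

```text
-1 58 [65.2 68.2 78.5 88.3 89.9] 0.0937
1 51 [65.1 68.4 78.8 88.5 91. ] 0.0931
-1 73 [65.6 69.  79.3 89.2 98.6] 0.5436
1 50 [65.3 68.6 78.9 89.3 89.8] 0.093
noseB shift px (v,u) 0 0 0.9991658
noseA shift px (v,u) 0 0 0.9991002
```

View pics/h.png

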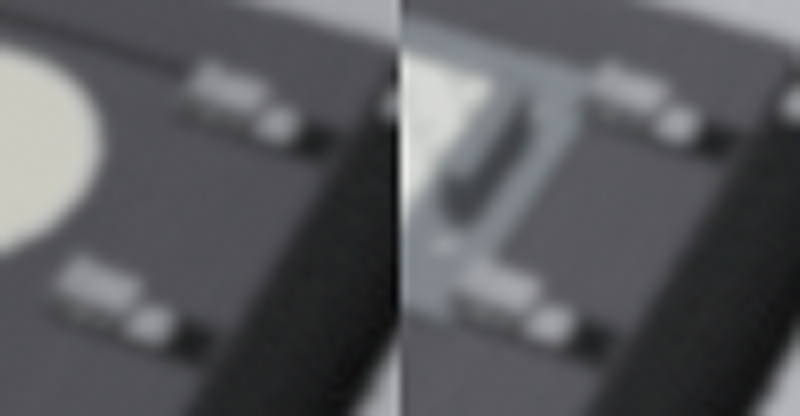

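The noses stand exactly where they were when shut, at about (225,85) and (95,285) in each crop. They now sit over the frame's edge, and the frame is flat with its top at 77 mm. I'll hand it in.

```bash
python3 -c "
from station import arm
print(arm.job_done())"
```

```text
the job is handed in; nothing more can be done
None
```

The frame is back in the stage: it lies flat with its plain edge against the stop under the lip, the catch looks shut over the grip end in the pictures, and the job is handed in at about 23 s of the 51 s allowed. No verdict was returned.

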